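# Spring a painting panel into a table easel

### The arm

A 6-joint arm with a two-finger parallel gripper is mounted at the origin on the work surface. World frame = base frame: x ahead of the robot, y to its left, z up, the work surface at z = 0. Lengths are in mm, angles in rad, forces in N, time in s.
With the tool pointing down it reaches from about 300 to 775 mm from the base axis. Payload 14.6 kg.
Tool frame: the origin (TCP) lies at the very end of the fingers, on their centre line; the grasp point (between the pads) lies 19 mm behind it (manip.grip_point_offset is the distance from the TCP to the grasp point, in mm); z points along the fingers, y is the line along which they close (so a half turn about z gives the same grasp; the last joint's range is limited). The gripper opens to 94 mm and grips with 3 to 60 N. Pads are 16 mm wide; open, the fingers measure 119 mm over their backs; the gripper's body (75 mm by 177 mm) begins 78 mm behind the grasp point.
Start: joints at [-1.406, 0.3, 1.521, -0, 1.321, -0.067], TCP at [126.345, -535.281, 205.446] pointing down, gripper open.
Joint ranges: [-3.03, 3.03], [-0.79, 2.21], [0.23, 2.52], [-1.04, 4.18], [0, 3.07], [-2.55, 2.55]. Speed limits (rad/s): [2.22, 2.22, 2.57, 3.14, 3.14, 3.14].

### API

Orientations are given as [roll, pitch, yaw] about the fixed x, y, z axes, in that order (R = Rz(yaw) Ry(pitch) Rx(roll)).
In Python, from cell import telemetry, eyes, manip gives the robot as it stands.
- The arm moves only by the tool play_rows, never from a script. Its arguments are lists of equal length, an entry for each row: "translation": the shift along the world's x, y, z in m, a list of three; "yaw": the turn about the world's z in rad. A call has 1 to 12 rows; each row is the pose to reach, as a shift and turn from the pose commanded when the call began; what a row does not reach only later rows make up. A row lasts 1/8 s, in which the tool goes at most 62.5 mm and 10.7 degrees, less where a joint would pass 70% of its speed; a pose out of reach is approached as far as the arm can. A call with a gripper value outside its range is refused whole. "hand" is the opening, from 0 (shut) to 1 (fully open), set as the call begins (left out, the last holds). The fingers move at their own pace and stop on an object; "force" is the grip in N (left out, the last holds). Time passes only in rows, so rows that repeat a pose let the fingers close. It gives the time, the measured TCP pose, the force, the opening and the grip force at its end, in the units of the state.
- telemetry.read_state(): the state, without advancing time (a new reading comes with each control period).
- eyes.camera(name): name is "scene" or "side" or "wrist"; returns a dict with "pixels" (400x640x3 uint8, red, green, blue), "fx", "fy", "cx", "cy" (pixels), "dist_coeffs" ([k1, k2, p1, p2, k3] as OpenCV has them; the pictures are not rectified), "cam_to_world" (4x4, takes a point from camera to world coordinates); the wrist camera has in their place "T_tool_cam" (4x4, takes a point from camera to tool coordinates, whose origin is the TCP and whose axes are the flange's). Camera axes: x right, y up, looking along -z (the intrinsics and any distortion apply to the point x, -y, -z); pixel columns grow to the right and rows downward; lengths in mm; the calibration is good to about 2 mm. A picture is of the moment at which its call begins: read the wrist's pose just before it. There is no depth.
- manip.sign_off(): hands the job in; it is judged then, once.
The state is a dict: "clock": time; "joints": joint angles; "qd": joint speeds; "effort": joint torques, N m; "eef_pos": TCP position; "eef_rot": TCP orientation; "wrist_force": force on the tool from outside, world axes, zero at the start; "moment": the same for the moment, N m; "finger_gap": finger opening in mm; "finger_force": force on a finger pad.
Only numpy, scipy, OpenCV 4.12 (cv2) and the standard library are available. Lean on these libraries where they do the work, as an engineer would, in place of code of your own. Each camera call takes 0.05 s, during which the arm holds its last target. There are 200 camera calls.

### The job

Lift the jar off the small painting panel and stand it upright on the cardboard sheet. Then mount the panel on the sloping table easel, white face out and lengthwise up the slope: push the easel's spring clip up the slope with the panel's end, without ramming the clip, bring the other end down behind the ledge's lip and let the spring shut, so that the panel lies flat, straight and centred on the easel, held under both lips. Never tip the jar over, and leave the bottle, candle and brush where they are.

Things in the scene. Friction and masses are not known exactly. Their poses are not given: they have to be found in the camera images.
- panel_center (a point): Centre (half-way up) of the loose painting panel: a plywood slab 140 mm long (its x axis), 56 mm wide (y), 20 mm thick (z), white face up (+z), about 0.16 kg. It starts lying flat on the table; the two ends are alike.
- jar_center (a point): Centre (half-way up) of the clear jar with white cap, 48 mm in diameter, 75 mm tall, z axis up, about 0.22 kg. It starts standing on the panel, over its middle.
- cardboard: Sheet of cardboard fixed to the table, 150 mm (x) by 130 mm (y), 4 mm thick; origin at the centre of its underside.
- bed: Sloping wooden bed of the fixed table easel, 40 mm wide (narrower than the panel), 12 mm thick. x points up the slope (30 degrees above level), y level across, z square out of its face, towards the robot and up. Origin on the face's centre line. It reaches from x = -170 to +65 mm. The holder (ledge and spring clip, joined by thin rails beside the bed) is locked somewhere along it.
- holder_mean (a point): A point on the bed's face (fixed to the bed, at its x = -68 mm), the mean place of the middle of the holder. The holder is locked with its middle up to 6 mm above or below this, along the slope, and this is not reported: feel for it. From the holder's middle, the ledge's stop face lies 62 mm down the slope, the shut clip's front face 62 mm up it.
- clip (a joint): Travel of the holder's steel spring clip up the slope, in m: 0 shut, 0.030 at its hard end stop. Its spring pushes with 3 N at 0, 11 N at 0.030. Clip 44 mm wide, 30 mm high. Its lip overhangs 8 mm down the slope from its flat front face, underside 25 mm, top 30 mm off the bed. To pass the 140 mm panel it must open to 0.026 or more; with the panel in place it stays at 0.016.
- ledge_mean (a point): A point on the bed's face (fixed to the bed, at its x = -130 mm), the mean place of the holder's wooden ledge's stop face; the true one is up to 6 mm off along the slope, with the holder. Ledge 100 mm wide, 14 mm thick, 30 mm high; its lip overhangs 8 mm up the slope from the stop face, underside 25 mm and top 30 mm off the bed.
- paint_bottle: Bystander: white bottle, 54 mm in diameter, 150 mm tall; origin at its foot.
- candle: Bystander: white candle, 66 mm in diameter, 110 mm tall; origin at its foot.
- brush: Bystander: paint brush lying on the table, 190 mm long along its x axis.
Not all that is in view belongs to the job. There is more than one size of the cardboard; the one meant has the size given above.

How it is judged (in metres and radians):
On the way, in this order (a step that is already met when the one before it is completed fails the run):
1. the jar stands upright on the cardboard, let go (angle between jar_center's own z axis and vertical below 0.1 rad and height (world z) of jar_center between 0.037 and 0.046 m and x of jar_center in the frame of cardboard between -0.075 and 0.075 m and y of jar_center in the frame of cardboard between -0.065 and 0.065 m and linear speed of jar below 0.02 m/s and contact force between the fingers and jar below 0.1 N), for 0.2 s.
2. the panel's end holds the clip open by more than 22 mm (value of joint clip above 0.022 m and contact force between panel and clip above 1 N), for 0.1 s.
At the end, for the whole second after the job is handed in: The panel rests flat on the bed (6 to 13.5 mm off its face at the centre, 0.06 rad), white face out, centred within 12 mm, 51 to 69 mm down from the bed's origin, along the slope within 0.1 rad, clip pressing it and open 13 to 19 mm. The jar stands upright (0.1 rad) on the cardboard (angle between jar_center's own z axis and vertical below 0.1 rad and height (world z) of jar_center between 0.037 and 0.046 m and x of jar_center in the frame of cardboard between -0.075 and 0.075 m and y of jar_center in the frame of cardboard between -0.065 and 0.065 m and x of panel_center in the frame of bed between -0.069 and -0.051 m and y of panel_center in the frame of bed between -0.012 and 0.012 m and z of panel_center in the frame of bed between 0.006 and 0.0135 m and angle between the x axis of panel_center and the x axis of bed, either way round below 0.1 rad and angle between the z axis of panel_center and the z axis of bed, either way round below 0.06 rad and angle between panel_center's own z axis and vertical below 1 rad and value of joint clip between 0.013 and 0.019 m and contact force between panel and clip above 1 N and linear speed of each of panel, jar below 0.01 m/s); the robot touches nothing.
It fails at once if the jar tips over (angle between jar_center's own z axis and vertical above 0.7 rad).
It fails at once if the clip is rammed (over 40 N) (contact force between panel and clip above 40 N).
It fails at once if the bottle, candle or brush is moved by more than 30 mm (distance of any of paint_bottle, candle, brush from where it was at the start of the episode above 0.03 m).
It also fails if it takes over 67 s, if anything falls off the work surface, if the arm or the gripper's body presses on something with over 40 N, if the wrist force passes 120 N, or if a joint passes its speed limit or range.

## Working session

There is one attempt and no reset: what is moved stays moved. The work goes in short steps, Python scripts to look and compute and a tool call to move; the robot and the scene stay as the last step left them, time stands still between calls to the robot, and variables do not carry over. Pictures are saved under pics/ and viewed, at most 12 in all, crops included, and the job is handed in when it is done.

Besides the shell and the picture viewer there is one more tool, called after "Request:" as name(argument=value, ...), one argument or row to a line, values as JSON. play_rows: Moves the arm, as the interface text tells. Its arguments: {"type":"object","properties":{"translation":{"type":"array","items":{"type":"array","items":{"type":"number"}}},"yaw":{"type":"array","items":{"type":"number"}},"hand":{"type":"number"},"force":{"type":"number"}},"required":["translation","yaw"]}

```bash
ls; mkdir -p pics; cat > h.py <<'E'
import numpy as np, cv2
from cell import telemetry, eyes, manip
from scipy.spatial.transform import Rotation as R
def snap(n,f):
    c=eyes.camera(n); cv2.imwrite('pics/'+f,c['pixels'][:,:,::-1].copy())
    np.save('pics/'+f+'.npy',c,allow_pickle=True); return c
def load(f): return np.load('pics/'+f+'.npy',allow_pickle=True).item()
def T(c,st=None):
    if 'cam_to_world' in c: return np.array(c['cam_to_world'])
    M=np.eye(4); M[:3,:3]=R.from_euler('xyz',st['eef_rot']).as_matrix(); M[:3,3]=st['eef_pos']
    return M@np.array(c['T_tool_cam'])
def K(c): return np.array([[c['fx'],0,c['cx']],[0,c['fy'],c['cy']],[0,0,1.]])
def ray(c,M,uv):
    p=cv2.undistortPoints(np.array([[uv]],float),K(c),np.array(c['dist_coeffs'],float))[0,0]
    return M[:3,3], M[:3,:3]@np.array([p[0],-p[1],-1])
def atz(c,M,uv,z):
    o,d=ray(c,M,uv); return o+d*(z-o[2])/d[2]
def proj(c,M,P):
    P=np.atleast_2d(P); q=(P-M[:3,3])@M[:3,:3]; q=q*[1,-1,-1]
    return cv2.projectPoints(q,np.zeros(3),np.zeros(3),K(c),np.array(c['dist_coeffs'],float))[0][:,0]
E
python3 - <<'E'
from h import *
print(telemetry.read_state())
for n in ('scene','side','wrist'):
    c=snap(n,n+'0.png'); print(n,{k:v for k,v in c.items() if k!='pixels'})
E
```

```text
pics
{'clock': 0.0, 'joints': array([-1.40559859e+00,  3.00454459e-01,  1.52158833e+00,  4.93634246e-06,
        1.32069823e+00, -6.65702802e-02]), 'qd': array([ 0.0008622 , -0.00045095,  0.00037081,  0.00120703, -0.00271316,
       -0.00189724]), 'effort': array([-8.86130438e-04, -5.31805766e+01, -3.52739453e+01,  7.08010560e-02,
        2.43405683e-02, -9.42661518e-05]), 'eef_pos': array([ 126.30481998, -535.0282594 ,  204.89239298]), 'eef_rot': array([-3.14044715e+00, -8.11613057e-05,  2.31766744e-01]), 'wrist_force': array([-0.35920342, -0.70846099,  0.48125878]), 'moment': array([-0.03997315, -0.00025512,  0.01220507]), 'finger_force': 0.0, 'finger_gap': 93.9409216380716}
scene {'fx': 406.1290510664002, 'fy': 406.1290510664002, 'cx': 317.157588282256, 'cy': 201.76079956610312, 'dist_coeffs': array([0.02640787, 0.        , 0.        , 0.        , 0.        ]), 'cam_to_world': array([[-2.33408733e-01, -8.35443871e-01,  4.97547889e-01,
         1.00200740e+03],
       [ 9.72343414e-01, -1.96171828e-01,  1.26747384e-01,
         5.49436153e+01],
       [-8.28544616e-03,  5.13371359e
[... 545 characters left out ...]
7.42230464e-01,  6.69936161e-01,
         1.05892160e+03],
       [ 0.00000000e+00,  0.00000000e+00,  0.00000000e+00,
         1.00000000e+00]])}
wrist {'fx': 292.78571489897837, 'fy': 292.78571489897837, 'cx': 319.80160307912877, 'cy': 196.7453529470917, 'dist_coeffs': array([-0.01118587,  0.        ,  0.        ,  0.        ,  0.        ]), 'T_tool_cam': array([[-2.12745892e-04,  9.64179978e-01,  2.65248798e-01,
         7.75352497e+01],
       [ 9.99999787e-01,  3.68857769e-04, -5.38737330e-04,
        -2.24212166e-01],
       [-6.17278827e-04,  2.65248627e-01, -9.64179851e-01,
        -1.79811996e+02],
       [ 0.00000000e+00,  0.00000000e+00,  0.00000000e+00,
         1.00000000e+00]])}
```

View pics/scene0.png

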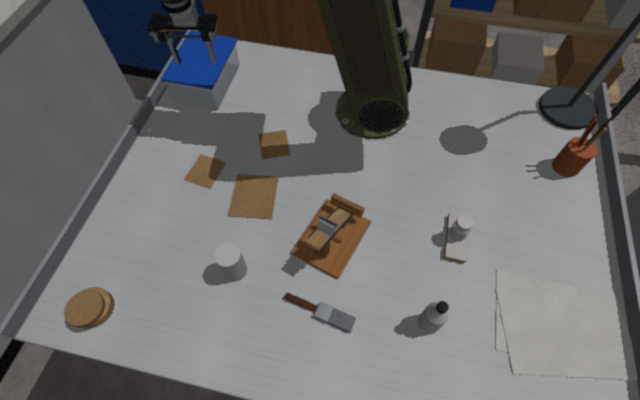

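View pics/side0.png

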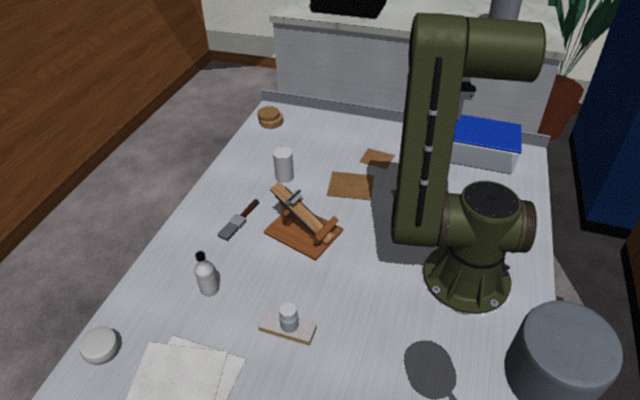

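The scene view shows the jar on the panel at (460,235), the easel at (330,235) and cardboard sheets at (254,196), (205,170) and (274,143). It also shows the bottle at (434,316), candle (230,261) and brush (320,310). Next I'll compose zoomed crops to pick points.

```bash
python3 - <<'E'
from h import *
def crop(f,u,v,w=100,h=75): 
    return cv2.resize(cv2.imread('pics/'+f)[v:v+h,u:u+w],(400,300),interpolation=cv2.INTER_CUBIC)
a=np.hstack([crop('scene0.png',410,195),crop('scene0.png',285,190)])
b=np.hstack([crop('side0.png',240,285),crop('side0.png',255,175)])
cv2.imwrite('pics/crops.png',np.vstack([a,b]))
c=load('scene0.png');M=T(c)
for n,uv,z in [('cardA',(254,196),4),('cardB',(205,170),4),('cardC',(274,143),4),('bottle',(434,328),0),('candle',(232,274),0)]: print(n,atz(c,M,uv,z).round())
for q in [(237,175),(278,177),(272,218),(229,213)]: print(atz(c,M,q,4).round())
E
```

```text
cardA [ 424. -288.    4.]
cardB [ 368. -467.    4.]
cardC [ 215. -288.    4.]
bottle [689. 272.   0.]
candle [ 672. -270.    0.]
[ 363. -363.    4.]
[ 341. -237.    4.]
[ 484. -213.    4.]
[ 497. -341.    4.]
```

View pics/crops.png

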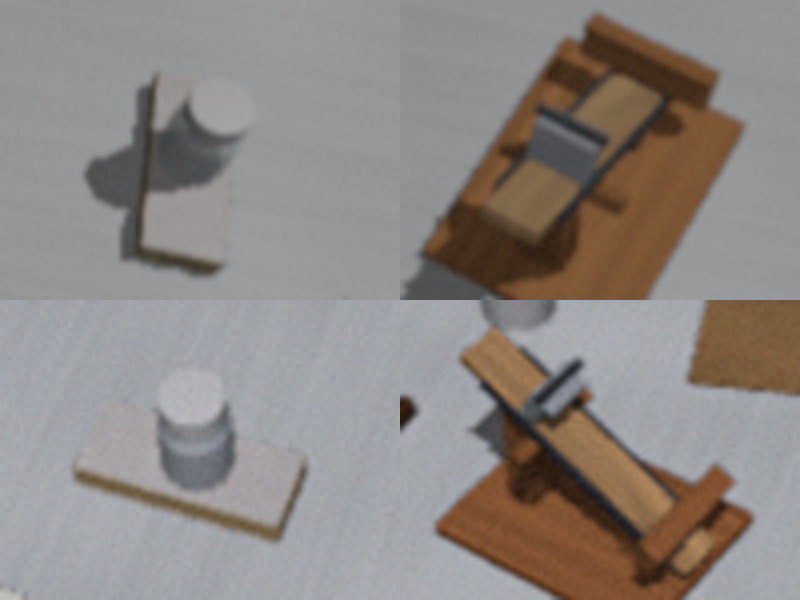

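The crops show:
- **Jar:** cap at (222,108) in the scene crop and (195,398) in the side crop.
- **Panel:** all four corners are visible in the side crop.
- **Easel:** the bed's upper end, the clip and the ledge are visible.

I'll fit the poses from these.

```bash
cat > fit.py <<'E'
from h import *
from scipy.optimize import least_squares
S=load('scene0.png');D=load('side0.png');MS,MD=T(S),T(D)
def sc(p,o): return np.array(p,float)/4+o
s1=lambda x,y:(S,MS,sc((x,y),(410,195))); s2=lambda x,y:(S,MS,sc((x-400,y),(285,190)))
d1=lambda x,y:(D,MD,sc((x,y-300),(240,285))); d2=lambda x,y:(D,MD,sc((x-400,y-300),(255,175)))
def fit(model,obs,x0,name):
    def f(p): return np.concatenate([proj(o[0],o[1],model(p,q))[0]-o[2] for q,o in obs])
    r=least_squares(f,x0,loss='soft_l1'); print(name,r.x.round(3)); print(f(r.x).reshape(-1,2).round(1).tolist()); return r.x
fit(lambda p,q:np.array([p[0],p[1],q]),[(95,s1(222,108)),(95,d1(195,398))],[400,250],'jar')
def pm(p,q):
    a=p[2];return np.array([p[0]+q[0]*np.cos(a)-q[1]*np.sin(a),p[1]+q[0]*np.sin(a)+q[1]*np.cos(a),20])
fit(pm,[((70,28),d1(77,463)),((70,-28),d1(110,402)),((-70,-28),d1(305,460)),((-70,28),d1(278,527)),((-70,-28),s1(157,73)),((70,-28),s1(141,246)),((70,28),s1(225,262))],[450,280,0],'panel')
def bed(p,q):
    m=R.from_euler('zy',[p[3],-np.pi/6]).as_matrix()
    return np.array(p[:3])+m@(np.array(q[:3],float)+[q[3]*p[4],0,0])
obs=[((65,-20,0,0),s2(485,207)),((65,20,0,0),s2(543,232)),((65,20,0,0),d2(460,355)),((65,-20,0,0),d2(495,330)),
((-76-68,-50,30,1),s2(597,15)),((-76-68,50,30,1),s2(718,72)),((-54-68,-50,30,1),d2(718,466)),((-54-68,50,30,1),d2(643,543)),
((-14,-22,30,1),s2(540,110)),((-14,22,30,1),s2(605,150))]
fit(bed,obs,[530,-50,120,-.3,0],'bed')
E
python3 fit.py
```

```text
jar [419.923 309.536]
[[0.7, -1.3], [-0.6, -1.1]]
panel [ 4.26302e+02  3.10272e+02 -2.10000e-02]
[[-1.1, 0.2], [-0.5, -1.9], [0.7, -1.5], [-0.0, 0.1], [0.9, -1.2], [0.1, -0.7], [0.4, 0.2]]
bed [ 5.46542e+02 -4.25550e+01  1.06846e+02 -2.73000e-01 -2.74200e+00]
[[-0.6, 0.7], [-0.7, 0.3], [1.0, 0.4], [0.1, 0.6], [-0.9, 1.2], [1.1, -1.9], [-1.2, 0.1], [0.0, -1.7], [1.4, 0.2], [0.4, -4.2]]
```

Request:
play_rows(
  translation=[
    [0.04,0.045,0.02],
    [0.08,0.09,0.04],
    [0.12,0.135,0.05],
    [0.16,0.18,0.05],
    [0.2,0.23,0.05],
    [0.24,0.275,0.05],
    [0.27,0.325,0.05],
    [0.29,0.38,0.05],
    [0.296,0.435,0.05],
    [0.296,0.495,0.05],
    [0.296,0.555,0.05],
    [0.296,0.61,0.05],
  ],
  yaw=[-0.02,-0.04,-0.06,-0.08,-0.1,-0.12,-0.14,-0.17,-0.19,-0.21,-0.23,-0.25],
  hand=1.0,
)

```text
clock: 1.65
eef_pos: [421.9, 76.7, 255.5]
eef_rot: [-3.142, -0.0, -0.019]
wrist_force: [1.9, 0.4, 0.2]
finger_gap: 94.0
finger_force: 0.0
```

Request:
play_rows(
  translation=[
    [0,0.06,0],
    [0,0.12,0],
    [0,0.18,0],
    [0,0.23,0],
    [0,0.23,0],
    [0,0.23,0],
  ],
  yaw=[0,0,0,0,0,0],
)

```text
clock: 2.4
eef_pos: [422.2, 304.2, 255.1]
eef_rot: [3.141, 0.001, -0.018]
wrist_force: [0.4, -0.1, -1.2]
finger_gap: 94.4
finger_force: 0.0
```

```bash
cat > w.py <<'E'
import sys
from h import *
st=telemetry.read_state(); f=sys.argv[1]
print(st['clock'],st['eef_pos'],st['eef_rot'],st['wrist_force'],st['finger_gap'])
c=snap('wrist',f); np.save('pics/'+f+'.st.npy',st,allow_pickle=True)
E
python3 w.py w1.png
```

```text
2.4 [422.23060934 304.24016299 255.14561593] [ 3.14102874e+00  5.40281955e-04 -1.79637299e-02] [ 0.42013714 -0.06083935 -1.20937679] 94.39984443254028
```

View pics/w1.png

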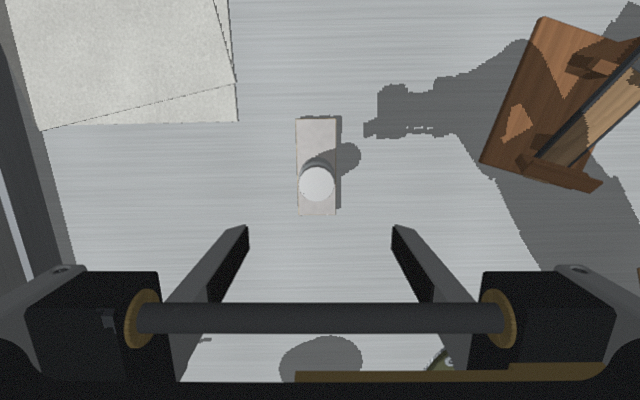

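The wrist view shows the panel's top face spanning (297..336, 117..215), with the jar cap centred at (317,184).

```bash
python3 - <<'E'
from h import *
c=load('w1.png');st=np.load('pics/w1.png.st.npy',allow_pickle=True).item();M=T(c,st)
print('jar',atz(c,M,(317,184),95))
P=[atz(c,M,q,20) for q in [(296.5,117.5),(335.5,116.5),(335.5,215),(298,215)]]
print(np.round(P),np.mean(P,0))
E
```

```text
jar [421.93626772 307.61101662  95.        ]
[[499. 335.  20.]
 [499. 281.  20.]
 [357. 282.  20.]
 [358. 338.  20.]] [428.00270091 308.95998771  20.        ]
```

Request:
play_rows(
  translation=[
    [-0.001,0.004,-0.05],
    [-0.001,0.004,-0.1],
    [-0.001,0.004,-0.14],
    [-0.001,0.004,-0.17],
    [-0.001,0.004,-0.195],
    [-0.001,0.004,-0.214],
    [-0.001,0.004,-0.214],
    [-0.001,0.004,-0.214],
  ],
  yaw=[0,0,0,0,0,0,0,0],
)

```text
clock: 3.45
eef_pos: [422.0, 308.4, 42.5]
eef_rot: [-3.141, -0.001, -0.019]
wrist_force: [0.2, 0.7, -1.4]
finger_gap: 93.6
finger_force: 0.0
```

Request:
play_rows(
  translation=[
    [0,0,0],
    [0,0,0],
    [0,0,0],
    [0,0,0],
    [0,0,0],
    [0,0,0],
    [0,0,0],
    [0,0,0],
  ],
  yaw=[0,0,0,0,0,0,0,0],
  hand=0.4,
  force=20,
)

```text
clock: 4.45
eef_pos: [421.3, 308.7, 41.4]
eef_rot: [3.142, 0.0, -0.018]
wrist_force: [-0.5, -1.6, 0.6]
finger_gap: 47.3
finger_force: 20.0
```

Request:
play_rows(
  translation=[
    [0,0,0.03],
    [0,0,0.08],
    [0,0,0.13],
    [0,-0.02,0.17],
    [0,-0.06,0.19],
    [0,-0.11,0.19],
    [0,-0.16,0.19],
    [0,-0.22,0.19],
    [0,-0.28,0.19],
    [0,-0.34,0.19],
    [0,-0.4,0.19],
    [0,-0.45,0.19],
  ],
  yaw=[0,0,0,0,0,0,0,0,0,0,0,0],
)

```text
clock: 5.95
eef_pos: [420.8, -143.4, 231.3]
eef_rot: [-3.142, -0.0, -0.019]
wrist_force: [0.8, 0.3, -2.2]
finger_gap: 47.6
finger_force: 20.0
```

Request:
play_rows(
  translation=[
    [0,-0.05,0],
    [0,-0.09,-0.01],
    [0,-0.12,-0.04],
    [0,-0.14,-0.08],
    [0,-0.148,-0.12],
    [0,-0.148,-0.15],
    [0,-0.148,-0.175],
    [0,-0.148,-0.19],
    [0,-0.148,-0.197],
    [0,-0.148,-0.201],
    [0,-0.148,-0.203],
    [0,-0.148,-0.203],
  ],
  yaw=[0,0,0,0,0,0,0,0,0,0,0,0],
)

```text
clock: 7.45
eef_pos: [421.5, -289.4, 28.8]
eef_rot: [3.141, -0.0, -0.018]
wrist_force: [0.4, 0.6, -2.7]
finger_gap: 47.9
finger_force: 20.0
```

Request:
play_rows(
  translation=[
    [0,0,-0.001],
    [0,0,-0.002],
    [0,0,-0.003],
    [0,0,-0.003],
  ],
  yaw=[0,0,0,0],
)

```text
clock: 7.95
eef_pos: [421.4, -289.3, 25.5]
eef_rot: [3.142, -0.0, -0.018]
wrist_force: [0.1, -0.1, -2.3]
finger_gap: 47.8
finger_force: 20.0
```

Request:
play_rows(
  translation=[
    [0,0,-0.0005],
    [0,0,-0.001],
    [0,0,-0.001],
    [0,0,-0.001],
  ],
  yaw=[0,0,0,0],
)

```text
clock: 8.45
eef_pos: [421.5, -289.3, 25.4]
eef_rot: [3.141, -0.0, -0.018]
wrist_force: [-5.1, 4.0, 12.4]
finger_gap: 47.7
finger_force: 20.0
```

Request:
play_rows(
  translation=[
    [0,0,0.0005],
    [0,0,0.0005],
    [0,0,0.0005],
    [0,0,0.0005],
    [0,0,0.0005],
    [0,0,0.0005],
    [0,0,0.0005],
    [0,0,0.0005],
  ],
  yaw=[0,0,0,0,0,0,0,0],
  hand=1.0,
)

```text
clock: 9.45
eef_pos: [421.3, -289.3, 24.9]
eef_rot: [3.142, -0.0, -0.018]
wrist_force: [-0.9, -0.4, 0.3]
finger_gap: 94.0
finger_force: 0.0
```

Request:
play_rows(
  translation=[
    [0,0,0.03],
    [0,0,0.07],
    [0,0,0.12],
    [0,0,0.17],
    [0,0,0.22],
    [0,0.04,0.26],
    [0,0.09,0.28],
    [0,0.14,0.28],
    [0,0.19,0.28],
    [0,0.24,0.28],
    [0,0.24,0.28],
    [0,0.24,0.28],
  ],
  yaw=[0,0,0,0,0,0,-0.05,-0.1,-0.15,-0.2,-0.25,-0.25],
)

```text
clock: 10.95
eef_pos: [421.3, -48.9, 305.0]
eef_rot: [3.142, -0.0, -0.267]
wrist_force: [-0.1, -0.6, 0.5]
finger_gap: 94.1
finger_force: 0.0
```

```bash
python3 w.py w2.png; python3 -c "
from h import *
snap('scene','scene1.png')"
```

```text
10.95 [421.30868603 -48.93472596 305.03501894] [ 3.14158326e+00 -2.02652546e-04 -2.66939138e-01] [-0.05300726 -0.59474264  0.54997687] 94.06573379353098
```

View pics/w2.png

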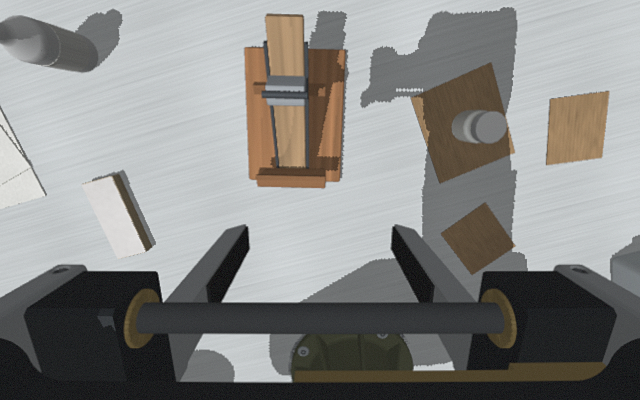

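The wrist view shows the jar upright on the large cardboard at (470,125). The easel is seen square on, with its bed at (287,90), clip bar near (285,92) and ledge near (290,180). One zoom gives me corners.

```bash
python3 - <<'E'
from h import *
i=cv2.imread('pics/w2.png')
a=cv2.resize(i[5:105,240:350],None,fx=5,fy=5,interpolation=cv2.INTER_CUBIC)[:, :400]
a=cv2.resize(i[5:105,255:335],(400,500),interpolation=cv2.INTER_CUBIC);b=cv2.resize(i[115:195,250:330],(400,400),interpolation=cv2.INTER_CUBIC)
b=np.vstack([b,np.zeros((100,400,3),np.uint8)]);cv2.imwrite('pics/w2c.png',np.hstack([a,b]))
E
```

```text
(no output)
```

View pics/w2c.png

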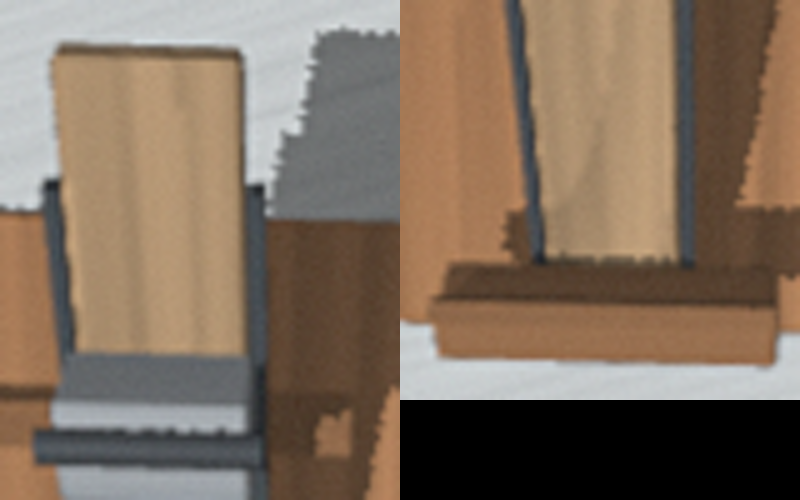

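```bash
cat >> fit.py <<'E'
print('----')
W=load('w2.png');st=np.load('pics/w2.png.st.npy',allow_pickle=True).item();MW=T(W,st)
wa=lambda x,y:(W,MW,np.array([255+x/5,5+y/5])); wb=lambda x,y:(W,MW,np.array([250+(x-400)/5,115+y/5]))
ow=[((65,20,0,0),wa(54,57)),((65,-20,0,0),wa(241,56)),((-54-68,50,30,1),wb(435,298)),((-54-68,-50,30,1),wb(776,305)),((-76-68,50,30,1),wb(440,357)),((-76-68,-50,30,1),wb(775,362))]
p=fit(bed,ow+ow+obs[:8],[530,-50,120,-.3,0],'both')
p2=fit(lambda q,r:bed([q[0],q[1],p[2],q[2],q[3]],r),ow,[530,-50,-.3,0],'wrist')
for q in [(-14,22,30,1),(-14,-22,30,1),(-6,22,30,1),(-6,-22,30,1)]: u=proj(W,MW,bed(p,q))[0]; print(q,((u-[255,5])*5).round())
E
python3 fit.py | sed -n '/----/,$p'
```

```text
----
both [ 5.49525e+02 -4.29620e+01  1.07655e+02 -2.74000e-01 -7.56300e+00]
[[-0.2, -0.1], [0.6, 0.5], [-0.9, 3.7], [0.6, -1.5], [-0.3, 3.3], [-0.0, -1.7], [-0.2, -0.1], [0.6, 0.5], [-0.9, 3.7], [0.6, -1.5], [-0.3, 3.3], [-0.0, -1.7], [-1.1, 1.6], [-1.2, 1.2], [0.1, -0.1], [-0.8, 0.1], [-0.5, 1.3], [1.5, -1.8], [-1.0, 0.7], [0.2, -1.0]]
wrist [ 5.49752e+02 -4.30460e+01 -2.74000e-01 -7.37600e+00]
[[-0.2, -0.4], [0.6, 0.3], [-1.0, 3.4], [0.6, -1.8], [-0.3, 3.0], [-0.0, -1.9]]
(-14, 22, 30, 1) [ 76. 510.]
(-14, -22, 30, 1) [263. 505.]
(-6, 22, 30, 1) [ 74. 478.]
(-6, -22, 30, 1) [263. 473.]
```

```bash
sed -i "s/'zy'/'ZY'/" fit.py; python3 fit.py | tail -n +5; sed -n 1,2p h.py >/dev/null
```

```text
bed [ 5.46782e+02 -4.41110e+01  1.06468e+02 -2.78000e-01 -3.84500e+00]
[[-0.4, -0.1], [-0.6, 1.0], [0.7, 0.9], [0.1, -0.1], [-1.4, -0.0], [-0.1, 0.5], [-0.5, -0.8], [-0.5, 0.3], [2.3, -0.3], [1.2, -2.9]]
----
both [ 5.49137e+02 -4.38980e+01  1.08814e+02 -2.90000e-01 -7.27600e+00]
[[-0.7, -0.3], [0.2, 0.8], [-0.6, 0.3], [0.6, 0.4], [0.3, -0.4], [0.3, 0.1], [-0.7, -0.3], [0.2, 0.8], [-0.6, 0.3], [0.6, 0.4], [0.3, -0.4], [0.3, 0.1], [-0.8, 0.2], [-1.1, 1.4], [-0.1, 0.0], [-0.5, -0.9], [-0.4, -0.1], [0.8, 0.7], [-0.5, -0.4], [-0.9, 0.6]]
wrist [ 5.49397e+02 -4.40010e+01 -2.91000e-01 -7.50600e+00]
[[-0.6, -0.6], [0.3, 0.6], [-0.7, 0.2], [0.5, 0.4], [0.3, -0.5], [0.2, 0.0]]
(-14, 22, 30, 1) [ 65. 506.]
(-14, -22, 30, 1) [251. 510.]
(-6, 22, 30, 1) [ 61. 474.]
(-6, -22, 30, 1) [251. 479.]
```

Pose fit is consistent now: bed at about (548.5, -44, 108), yaw -0.285, holder a few mm below its mean. Going back for the panel.

Request:
play_rows(
  translation=[
    [0.006,0.06,0],
    [0.006,0.12,0],
    [0.006,0.18,0],
    [0.006,0.24,0],
    [0.006,0.3,-0.02],
    [0.006,0.34,-0.06],
    [0.006,0.358,-0.11],
    [0.006,0.358,-0.16],
    [0.006,0.358,-0.21],
    [0.006,0.358,-0.24],
    [0.006,0.358,-0.26],
    [0.006,0.358,-0.27],
  ],
  yaw=[0.04,0.08,0.12,0.16,0.2,0.23,0.247,0.247,0.247,0.247,0.247,0.247],
)

```text
clock: 12.55
eef_pos: [427.4, 308.0, 33.8]
eef_rot: [3.141, 0.001, -0.022]
wrist_force: [0.2, -0.9, 0.4]
finger_gap: 94.2
finger_force: 0.0
```

Request:
play_rows(
  translation=[
    [0,0,-0.015],
    [0,0,-0.025],
    [0,0,-0.031],
    [0,0,-0.031],
    [0,0,-0.031],
  ],
  yaw=[0,0,0,0,0],
)

```text
clock: 13.18
eef_pos: [427.5, 308.9, 4.3]
eef_rot: [-3.141, -0.001, -0.021]
wrist_force: [1.0, -0.3, -0.3]
finger_gap: 93.8
finger_force: 0.0
```

Request:
play_rows(
  translation=[
    [0,0,0],
    [0,0,0],
    [0,0,0],
    [0,0,0],
    [0,0,0],
    [0,0,0],
    [0,0,0],
    [0,0,0],
  ],
  yaw=[0,0,0,0,0,0,0,0],
  hand=0.4,
  force=30,
)

```text
clock: 14.18
eef_pos: [427.4, 308.7, 4.0]
eef_rot: [-3.142, -0.0, -0.021]
wrist_force: [0.9, 0.4, 0.6]
finger_gap: 55.8
finger_force: 30.0
```

Request:
play_rows(
  translation=[
    [0,0,0.02],
    [0,0,0.06],
    [0,0,0.11],
    [0,0,0.16],
    [0,0,0.2],
    [0,-0.03,0.2],
    [0,-0.08,0.2],
    [0,-0.13,0.2],
    [0,-0.18,0.2],
    [0,-0.23,0.2],
    [0,-0.28,0.2],
    [0,-0.28,0.2],
  ],
  yaw=[0,0,0,-0.03,-0.06,-0.1,-0.14,-0.18,-0.22,-0.25,-0.265,-0.265],
)

```text
clock: 15.68
eef_pos: [427.1, 26.4, 203.9]
eef_rot: [3.141, 0.0, -0.29]
wrist_force: [-0.4, -0.1, -1.2]
finger_gap: 55.8
finger_force: 30.0
```

```bash
python3 w.py w3.png; cat > kin.py <<'E'
import numpy as np,sys
# TCP target for panel tilt phi(deg) with Tt.X (holder frame, s) and B.z=bz
def tcp(phi,TX,bz,s,O=(548.5,-44,108),yaw=-.285,up=6):
    a=np.radians(phi); X=TX-70*np.cos(a)-10*np.sin(a); Z=bz+70*np.sin(a)+10*np.cos(a)
    x=X-68+s; h=x*np.cos(np.pi/6)-Z*.5; v=x*.5+Z*np.cos(np.pi/6)
    return np.round([O[0]+h*np.cos(yaw),O[1]+h*np.sin(yaw),O[2]+v-up],1)
if __name__=='__main__':
    s=-5
    for q in [(30,48,20),(30,48,0),(20,48,0),(20,62,0),(20,89.5,0),(8,89.5,0),(0,89.5,0),(0,78,0)]: print(q,tcp(*q,s))
E
python3 kin.py
```

```text
15.675 [427.13216199  26.35134499 203.85737676] [ 3.14125318e+00  1.33674646e-04 -2.90382917e-01] [-0.37157289 -0.07850873 -1.17316689] 55.76790510674167
(30, 48, 20) [442.6 -13.  111.8]
(30, 48, 0) [452.2 -15.8  94.5]
(20, 48, 0) [454.2 -16.4  83.8]
(20, 62, 0) [465.9 -19.8  90.8]
(20, 89.5, 0) [488.7 -26.5 104.5]
(8, 89.5, 0) [494.  -28.   91.9]
(0, 89.5, 0) [499.2 -29.6  83.9]
(0, 78, 0) [489.7 -26.8  78.2]
```

View pics/w3.png

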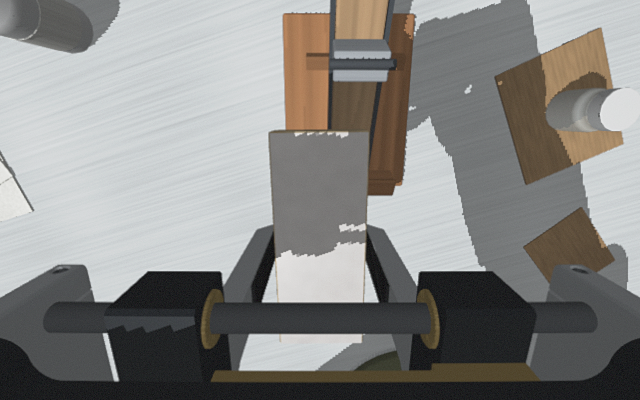

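The wrist view shows the panel gripped level and centred (u 270–369), with its upper end at v=130. The bed and clip lie ahead at (362,60). I'll move above the bed's face and feel down square to it.

Request:
play_rows(
  translation=[
    [0.004,-0.012,-0.015],
    [0.008,-0.024,-0.035],
    [0.011,-0.034,-0.055],
    [0.0135,-0.039,-0.075],
    [0.0155,-0.0395,-0.092],
    [0.0195,-0.0405,-0.1],
    [0.0215,-0.041,-0.1035],
    [0.0215,-0.041,-0.1035],
    [0.0215,-0.041,-0.1035],
  ],
  yaw=[0.003,0.003,0.003,0.003,0.003,0.003,0.003,0.003,0.003],
)

```text
clock: 16.85
eef_pos: [449.1, -12.2, 100.9]
eef_rot: [-3.141, -0.001, -0.283]
wrist_force: [-0.1, 0.3, -0.4]
finger_gap: 55.6
finger_force: 30.0
```

Request:
play_rows(
  translation=[
    [0.001,-0.0003,-0.0017],
    [0.002,-0.0006,-0.0035],
    [0.002,-0.0006,-0.0035],
    [0.002,-0.0006,-0.0035],
  ],
  yaw=[0,0,0,0],
)

```text
clock: 17.35
eef_pos: [450.2, -12.4, 96.9]
eef_rot: [-3.141, 0.002, -0.283]
wrist_force: [-6.6, 4.5, 3.0]
finger_gap: 55.9
finger_force: 30.0
```

Request:
play_rows(
  translation=[
    [-0.004,-0.0005,-0.0005],
    [-0.0055,-0.001,-0.003],
    [-0.005,-0.001,-0.0055],
    [-0.0047,-0.0013,-0.008],
    [-0.0042,-0.0015,-0.011],
    [-0.0037,-0.0015,-0.0137],
    [-0.0037,-0.0015,-0.0137],
  ],
  yaw=[0,0,0,0,0,0,0],
)

```text
clock: 18.23
eef_pos: [446.7, -14.2, 84.0]
eef_rot: [3.141, 0.001, -0.283]
wrist_force: [-11.9, 3.1, 19.9]
finger_gap: 55.9
finger_force: 30.0
```

```bash
python3 - <<'E'
from h import *
print(telemetry.read_state()['wrist_force'])
snap('side','side2.png');snap('scene','scene2.png')
f=lambda n,u,v:cv2.resize(cv2.imread('pics/'+n)[v:v+100,u:u+100],(400,400),interpolation=cv2.INTER_CUBIC)
cv2.imwrite('pics/c2.png',np.hstack([f('side2.png',260,165),f('scene2.png',285,180)]))
E
```

```text
[-11.85713201   3.12936327  19.88014487]
```

View pics/c2.png

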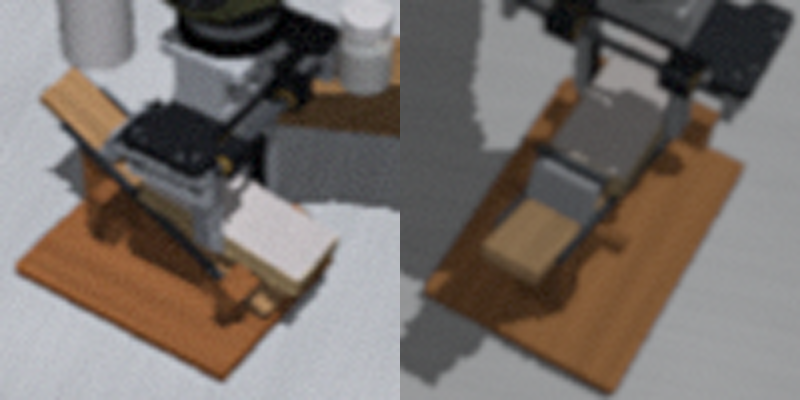

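The crops show the panel tilted over the bed. Its upper end is just short of the clip at (570,180), and its lower end rests near the ledge top. The tilt is about 20° off the bed, as wanted. Next I ease off and slide up the slope to feel the clip.

Request:
play_rows(
  translation=[
    [-0.0007,0.0002,0.0013],
    [0.002,-0.0006,0.003],
    [0.0047,-0.0014,0.0046],
    [0.0076,-0.0022,0.0063],
    [0.0076,-0.0022,0.0063],
  ],
  yaw=[0,0,0,0,0],
)

```text
clock: 18.95
eef_pos: [455.0, -16.7, 89.6]
eef_rot: [-3.142, -0.0, -0.283]
wrist_force: [0.3, -0.5, -1.5]
finger_gap: 55.7
finger_force: 30.0
```

Request:
play_rows(
  translation=[
    [0.0017,-0.0005,0.001],
    [0.0033,-0.001,0.002],
    [0.0033,-0.001,0.002],
    [0.0033,-0.001,0.002],
  ],
  yaw=[0,0,0,0],
)

```text
clock: 19.45
eef_pos: [458.0, -17.6, 91.5]
eef_rot: [3.142, 0.0, -0.283]
wrist_force: [-0.2, 0.5, -1.1]
finger_gap: 55.4
finger_force: 30.0
```

Request:
play_rows(
  translation=[
    [0.0017,-0.0005,0.001],
    [0.0025,-0.0007,0.0015],
    [0.0025,-0.0007,0.0015],
  ],
  yaw=[0,0,0],
)

```text
clock: 19.82
eef_pos: [460.6, -18.3, 93.1]
eef_rot: [3.142, -0.0, -0.283]
wrist_force: [-0.2, 0.6, -2.0]
finger_gap: 55.9
finger_force: 30.0
```

Request:
play_rows(
  translation=[
    [0.0008,-0.0002,0.0005],
    [0.0017,-0.0005,0.001],
    [0.0017,-0.0005,0.001],
  ],
  yaw=[0,0,0],
)

```text
clock: 20.2
eef_pos: [462.3, -18.8, 94.1]
eef_rot: [-3.142, -0.0, -0.283]
wrist_force: [0.4, -0.0, -0.9]
finger_gap: 55.9
finger_force: 30.0
```

Request:
play_rows(
  translation=[
    [0.0008,-0.0002,0.0005],
    [0.0017,-0.0005,0.001],
    [0.0017,-0.0005,0.001],
  ],
  yaw=[0,0,0],
)

```text
clock: 20.58
eef_pos: [464.0, -19.3, 95.1]
eef_rot: [3.142, -0.0, -0.283]
wrist_force: [0.1, 0.2, -1.6]
finger_gap: 55.8
finger_force: 30.0
```

Request:
play_rows(
  translation=[
    [0.0008,-0.0002,0.0005],
    [0.0017,-0.0005,0.001],
    [0.0017,-0.0005,0.001],
  ],
  yaw=[0,0,0],
)

```text
clock: 20.95
eef_pos: [465.7, -19.8, 96.1]
eef_rot: [-3.142, -0.0, -0.283]
wrist_force: [0.5, 0.5, -1.2]
finger_gap: 55.8
finger_force: 30.0
```

Request:
play_rows(
  translation=[
    [0.0008,-0.0002,0.0005],
    [0.0017,-0.0005,0.001],
    [0.0017,-0.0005,0.001],
  ],
  yaw=[0,0,0],
)

```text
clock: 21.32
eef_pos: [466.9, -20.1, 96.8]
eef_rot: [3.142, 0.001, -0.283]
wrist_force: [-3.0, 1.1, -2.6]
finger_gap: 55.7
finger_force: 30.0
```

Request:
play_rows(
  translation=[
    [0.0008,-0.0002,0.0005],
    [0.0017,-0.0005,0.001],
    [0.0017,-0.0005,0.001],
  ],
  yaw=[0,0,0],
)

```text
clock: 21.7
eef_pos: [469.0, -20.8, 98.0]
eef_rot: [3.142, 0.0, -0.283]
wrist_force: [-3.5, 1.7, -2.6]
finger_gap: 55.8
finger_force: 30.0
```

Request:
play_rows(
  translation=[
    [0.0008,-0.0002,0.0005],
    [0.0017,-0.0005,0.001],
    [0.0017,-0.0005,0.001],
  ],
  yaw=[0,0,0],
)

```text
clock: 22.08
eef_pos: [470.8, -21.3, 99.1]
eef_rot: [-3.142, 0.0, -0.283]
wrist_force: [-5.1, 1.6, -2.2]
finger_gap: 55.7
finger_force: 30.0
```

Clip contact felt at about TCP x = 466.6 (3.3 N step, equal to the preload). Pushing a total of about 27 mm from there.

Request:
play_rows(
  translation=[
    [0.0017,-0.0005,0.001],
    [0.0034,-0.001,0.002],
    [0.0051,-0.0015,0.003],
    [0.0068,-0.002,0.004],
    [0.0085,-0.0025,0.005],
    [0.0102,-0.003,0.006],
    [0.012,-0.0035,0.007],
    [0.0137,-0.004,0.008],
    [0.0154,-0.0045,0.009],
    [0.0171,-0.005,0.0102],
    [0.0179,-0.0052,0.0108],
    [0.0179,-0.0052,0.0108],
  ],
  yaw=[0,0,0,0,0,0,0,0,0,0,0,0],
)

```text
clock: 23.58
eef_pos: [487.6, -26.3, 109.3]
eef_rot: [3.141, 0.003, -0.283]
wrist_force: [-10.4, 2.9, -3.5]
finger_gap: 55.5
finger_force: 30.0
```

Request:
play_rows(
  translation=[
    [0.0012,-0.0004,-0.0012],
    [0.0022,-0.0007,-0.0027],
    [0.0032,-0.001,-0.0042],
    [0.0041,-0.0012,-0.0057],
    [0.0041,-0.0012,-0.0057],
  ],
  yaw=[0,0,0,0,0],
)

```text
clock: 24.2
eef_pos: [491.4, -27.3, 103.5]
eef_rot: [3.141, 0.004, -0.283]
wrist_force: [-13.6, 4.7, -1.4]
finger_gap: 55.5
finger_force: 30.0
```

Request:
play_rows(
  translation=[
    [0.0008,-0.0002,-0.0015],
    [0.0016,-0.0005,-0.003],
    [0.0023,-0.0007,-0.0046],
    [0.003,-0.0009,-0.0061],
    [0.003,-0.0009,-0.0061],
  ],
  yaw=[0,0,0,0,0],
)

```text
clock: 24.82
eef_pos: [495.0, -28.3, 100.0]
eef_rot: [3.142, 0.002, -0.283]
wrist_force: [-25.0, 5.9, 31.1]
finger_gap: 55.7
finger_force: 30.0
```

Progress is blocked (normal force about 41 N), so the lower end is probably sitting on the ledge lip. I'll ease off and look.

Request:
play_rows(
  translation=[
    [-0.001,0.0003,0.0018],
    [-0.0014,0.0004,0.0026],
    [-0.0014,0.0004,0.0026],
  ],
  yaw=[0,0,0],
)

```text
clock: 25.2
eef_pos: [493.7, -28.0, 100.0]
eef_rot: [3.142, 0.002, -0.283]
wrist_force: [-5.1, 3.0, -6.6]
finger_gap: 55.4
finger_force: 30.0
```

```bash
python3 - <<'E'
from h import *
st=telemetry.read_state(); print(st['eef_pos'],st['wrist_force'],st['moment'])
np.save('pics/w4.png.st.npy',st,allow_pickle=True)
snap('wrist','w4.png');snap('side','side4.png');snap('scene','scene4.png')
f=lambda n,u,v,w=100,h=100,s=4:cv2.resize(cv2.imread('pics/'+n)[v:v+h,u:u+w],(w*s,h*s),interpolation=cv2.INTER_CUBIC)
a=f('side4.png',260,165,100,75); b=f('scene4.png',290,185,100,75)
w=f('w4.png',220,0,200,300,2)
cv2.imwrite('pics/c4.png',np.hstack([np.vstack([a,b]),w]))
E
```

```text
[493.67726684 -27.96292415 100.04595775] [-5.13430969  3.02088326 -6.56395485] [0.62397444 1.06316074 0.05073855]
```

View pics/c4.png

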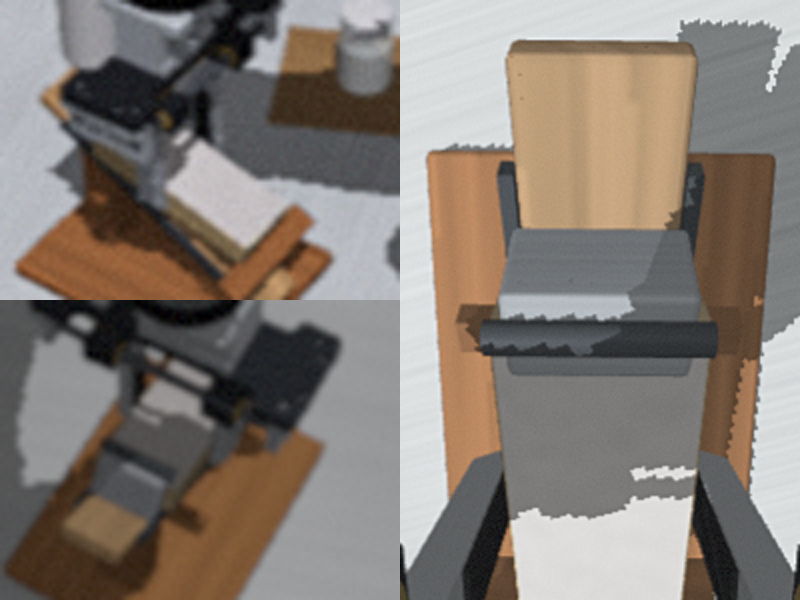

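```bash
python3 - <<'E'
from h import *
W2=load('w2.png');W4=load('w4.png');D=load('side4.png')
st=lambda f:np.load('pics/'+f+'.st.npy',allow_pickle=True).item()
O=np.array([548.5,-44,108.]);m=R.from_euler('ZY',[-.285,-np.pi/6]).as_matrix()
O=O+m@[0,0,2.5]
def onplane(c,M,uv,zb):
    o,d=ray(c,M,uv); a=m.T@(o-O); b=m.T@d; return (a+b*(zb-a[2])/b[2]).round(1)
M2,M4=T(W2,st('w2.png')),T(W4,st('w4.png'))
print('lip edge w2',onplane(W2,M2,(286,105),30),'bed end w2',onplane(W2,M2,(284.5,16.3),0))
for uv in [(270,186),(367.5,186)]: print('lip w4',onplane(W4,M4,uv,30))
for uv in [(276,27),(367,26)]: print('bed end w4',onplane(W4,M4,uv,0))
MD=T(D)
def cr(P): return ((proj(D,MD,P)-[260,165])*4).round()
for s in (-1.5,-5):
  print('ledge front top s',s,cr(np.array([O+m@[-122+s,y,30] for y in(50,-50)])).tolist())
for x in (-7.5+27-140,): 
  for z in (20,25,32,40,50): print('panel lower top, z',z,cr(np.array([O+m@[x,y,z] for y in(28,-28)])).tolist())
E
```

```text
lip edge w2 [-17.2   0.7  30. ] bed end w2 [66.7 -0.5  0. ]
lip w4 [ 3.6 25.2 30. ]
lip w4 [  3.7 -23.3  30. ]
bed end w4 [66.5 18.8  0. ]
bed end w4 [ 67.  -19.1   0. ]
ledge front top s -1.5 [[217.0, 279.0], [293.0, 198.0]]
ledge front top s -5 [[220.0, 283.0], [296.0, 201.0]]
panel lower top, z 20 [[226.0, 263.0], [268.0, 218.0]]
panel lower top, z 25 [[228.0, 261.0], [271.0, 215.0]]
panel lower top, z 32 [[232.0, 257.0], [275.0, 211.0]]
panel lower top, z 40 [[237.0, 252.0], [279.0, 207.0]]
panel lower top, z 50 [[242.0, 247.0], [285.0, 201.0]]
```

The measurement shows the clip open only about 21 mm and the lower end resting on the lip, so the panel slipped in the grip under the blocked press. I'll grip harder, lift a little and push on up, stopping by feel near the hard stop.

Request:
play_rows(
  translation=[
    [-0.0007,0.0002,0.0013],
    [-0.0007,0.0002,0.0013],
    [0.001,-0.0003,0.0023],
    [0.0026,-0.0008,0.0033],
    [0.0034,-0.001,0.0038],
    [0.0034,-0.001,0.0038],
  ],
  yaw=[0,0,0,0,0,0],
  hand=0.4,
  force=55,
)

```text
clock: 26.1
eef_pos: [496.6, -28.9, 103.3]
eef_rot: [3.141, 0.004, -0.283]
wrist_force: [-6.5, 2.6, -9.9]
finger_gap: 55.6
finger_force: 55.0
```

Request:
play_rows(
  translation=[
    [0.0008,-0.0002,0.0005],
    [0.0017,-0.0005,0.001],
    [0.0017,-0.0005,0.001],
  ],
  yaw=[0,0,0],
)

```text
clock: 26.48
eef_pos: [498.2, -29.4, 104.3]
eef_rot: [3.141, 0.004, -0.283]
wrist_force: [-6.5, 2.9, -9.1]
finger_gap: 55.6
finger_force: 55.0
```

```bash
cat > lip.py <<'E'
from h import *
O=np.array([548.5,-44,108.]);m=R.from_euler('ZY',[-.285,-np.pi/6]).as_matrix(); O=O+m@[0,0,2.5]
def onplane(c,M,uv,zb):
    o,d=ray(c,M,uv); a=m.T@(o-O); b=m.T@d; return (a+b*(zb-a[2])/b[2]).round(1)
def prof(c,M):
    g=cv2.cvtColor(c['pixels'],cv2.COLOR_RGB2GRAY)[:,285:330].mean(1); d=np.diff(g)
    for v in range(5,260):
        if abs(d[v])>7: print(v,int(g[v]),int(g[v+1]),'x@z0',onplane(c,M,(308,v+.5),0)[0],'x@z30',onplane(c,M,(308,v+.5),30)[0])
if __name__=='__main__':
    for f in('w2.png','w4.png'):
        c=load(f);s=np.load('pics/'+f+'.st.npy',allow_pickle=True).item();print(f)
        if f=='w4.png':prof(c,T(c,s))
    st=telemetry.read_state();c=eyes.camera('wrist');print('now',st['clock']);prof(c,T(c,st))
E
python3 lip.py
```

```text
w2.png
w4.png
19 228 122 x@z0 69.3 x@z30 76.9
20 122 97 x@z0 69.0 x@z30 76.6
25 110 126 x@z0 67.1 x@z30 75.2
26 126 147 x@z0 66.7 x@z30 74.9
27 147 163 x@z0 66.4 x@z30 74.6
113 165 135 x@z0 26.5 x@z30 43.5
114 135 111 x@z0 25.9 x@z30 43.1
145 118 130 x@z0 6.6 x@z30 28.0
146 130 152 x@z0 5.9 x@z30 27.5
147 152 176 x@z0 5.2 x@z30 26.9
148 176 187 x@z0 4.5 x@z30 26.4
156 187 177 x@z0 -1.2 x@z30 22.0
157 177 153 x@z0 -1.9 x@z30 21.4
158 153 118 x@z0 -2.6 x@z30 20.8
159 118 69 x@z0 -3.4 x@z30 20.3
160 69 47 x@z0 -4.1 x@z30 19.7
161 47 56 x@z0 -4.9 x@z30 19.1
162 56 65 x@z0 -5.6 x@z30 18.5
172 76 66 x@z0 -13.4 x@z30 12.4
177 46 64 x@z0 -17.5 x@z30 9.3
178 64 93 x@z0 -18.3 x@z30 8.6
187 91 115 x@z0 -26.0 x@z30 2.6
255 132 140 x@z0 -104.2 x@z30 -58.3
256 140 155 x@z0 -105.7 x@z30 -59.5
257 155 191 x@z0 -107.2 x@z30 -60.7
258 191 217 x@z0 -108.8 x@z30 -61.9
now 26.475
33 222 213 x@z0 69.9 x@z30 78.7
34 213 122 x@z0 69.6 x@z30 78.4
35 122 97 x@z0 69.2 x@z30 78.1
40 109 118 x@z0 67.2 x@z30 76.6
41 118 139 x@z0 66.8 x@z30 76.3
42 139 157 x@z0 66.4 x@z30 75.9
112 160 132 x@z0 32.6 x@z30 49.6
113 132 111 x@z0 32.0 x@z30 49.1
144 119 136 x@z0 12.6 x@z30 34.0
145 136 161 x@z0 11.9 x@z30 33.4
146 161 183 x@z0 11.2 x@z30 32.9
155 184 168 x@z0 4.8 x@z30 27.9
156 168 145 x@z0 4.1 x@z30 27.3
157 145 99 x@z0 3.4 x@z30 26.8
158 99 56 x@z0 2.6 x@z30 26.2
160 51 60 x@z0 1.1 x@z30 25.0
161 60 68 x@z0 0.4 x@z30 24.4
170 83 75 x@z0 -6.7 x@z30 18.9
171 75 65 x@z0 -7.5 x@z30 18.3
172 65 57 x@z0 -8.3 x@z30 17.7
174 51 43 x@z0 -9.9 x@z30 16.4
176 48 90 x@z0 -11.6 x@z30 15.1
177 90 98 x@z0 -12.4 x@z30 14.5
184 93 85 x@z0 -18.4 x@z30 9.8
185 85 107 x@z0 -19.3 x@z30 9.1
186 107 120 x@z0 -20.2 x@z30 8.4
256 129 156 x@z0 -101.7 x@z30 -55.3
257 156 198 x@z0 -103.2 x@z30 -56.5
258 198 220 x@z0 -104.8 x@z30 -57.7
```

```bash
python3 - <<'E'
from lip import *
f='w2.png';c=load(f);M=T(c,np.load('pics/'+f+'.st.npy',allow_pickle=True).item())
g=cv2.cvtColor(c['pixels'],cv2.COLOR_RGB2GRAY)[:,274:300].mean(1); d=np.diff(g)
for v in range(5,190):
    if abs(d[v])>6: print(v,int(g[v]),int(g[v+1]),onplane(c,M,(287,v+.5),0)[0],onplane(c,M,(287,v+.5),30)[0])
E
```

```text
12 205 199 70.2 77.2
13 199 118 69.3 76.4
14 118 90 68.4 75.5
15 90 112 67.5 74.7
16 112 149 66.5 73.9
74 149 132 6.0 18.5
75 132 105 4.8 17.5
76 105 99 3.6 16.4
84 103 116 -6.2 7.4
85 116 152 -7.5 6.3
86 152 169 -8.7 5.1
89 173 146 -12.5 1.6
90 146 90 -13.8 0.5
91 90 62 -15.1 -0.7
92 62 73 -16.4 -1.9
93 73 84 -17.7 -3.1
95 86 77 -20.3 -5.5
96 77 67 -21.7 -6.7
97 67 98 -23.0 -7.9
98 98 148 -24.3 -9.1
99 148 165 -25.7 -10.3
104 155 139 -32.5 -16.6
106 141 148 -35.3 -19.1
165 133 100 -132.6 -108.0
166 100 74 -134.6 -109.8
167 74 67 -136.6 -111.6
174 62 74 -150.7 -124.5
175 74 106 -152.8 -126.4
176 106 115 -154.9 -128.3
186 117 160 -176.5 -148.1
187 160 196 -178.8 -150.1
188 196 203 -181.0 -152.2
```

Request:
play_rows(
  translation=[
    [0.0008,-0.0002,-0.0004],
    [0.0016,-0.0004,-0.0015],
    [0.0024,-0.0007,-0.0027],
    [0.0031,-0.0009,-0.0039],
    [0.0031,-0.0009,-0.0039],
  ],
  yaw=[0,0,0,0,0],
)

```text
clock: 27.15
eef_pos: [501.2, -30.2, 101.1]
eef_rot: [3.141, 0.004, -0.283]
wrist_force: [-14.8, 4.7, 1.9]
finger_gap: 55.6
finger_force: 55.0
```

Request:
play_rows(
  translation=[
    [0.0005,-0.0001,-0.0009],
    [0.001,-0.0003,-0.0017],
    [0.001,-0.0003,-0.0017],
  ],
  yaw=[0,0,0],
)

```text
clock: 27.52
eef_pos: [502.2, -30.5, 99.5]
eef_rot: [3.141, 0.003, -0.283]
wrist_force: [-14.8, 4.8, 1.9]
finger_gap: 55.0
finger_force: 55.0
```

```bash
python3 lip.py | sed -n '/now/,$p' | awk 'NR==1|| ($1>105&&$1<190)'
```

```text
now 27.525
120 163 151 x@z0 32.9 x@z30 50.9
121 151 123 x@z0 32.3 x@z30 50.4
122 123 110 x@z0 31.7 x@z30 50.0
155 118 135 x@z0 10.8 x@z30 33.9
156 135 158 x@z0 10.1 x@z30 33.4
157 158 181 x@z0 9.4 x@z30 32.8
158 181 188 x@z0 8.7 x@z30 32.3
166 180 168 x@z0 2.9 x@z30 27.8
167 168 147 x@z0 2.2 x@z30 27.2
168 147 116 x@z0 1.4 x@z30 26.6
169 116 68 x@z0 0.7 x@z30 26.0
170 68 46 x@z0 -0.1 x@z30 25.5
171 46 53 x@z0 -0.9 x@z30 24.9
187 43 52 x@z0 -13.9 x@z30 14.9
188 52 91 x@z0 -14.7 x@z30 14.2
189 91 99 x@z0 -15.6 x@z30 13.5
```

Request:
play_rows(
  translation=[
    [0.0009,-0.0002,-0.0006],
    [0.0014,-0.0004,-0.0015],
    [0.0014,-0.0004,-0.0015],
  ],
  yaw=[0,0,0],
)

```text
clock: 27.95
eef_pos: [503.4, -30.8, 97.9]
eef_rot: [3.141, 0.004, -0.283]
wrist_force: [-16.3, 4.8, 3.3]
finger_gap: 55.5
finger_force: 55.0
```

Request:
play_rows(
  translation=[
    [0.0005,-0.0001,-0.0009],
    [0.001,-0.0003,-0.0017],
    [0.001,-0.0003,-0.0017],
  ],
  yaw=[0,0,0],
)

```text
clock: 28.32
eef_pos: [504.6, -31.2, 96.3]
eef_rot: [3.141, 0.004, -0.283]
wrist_force: [-14.3, 5.0, 2.2]
finger_gap: 55.5
finger_force: 55.0
```

Request:
play_rows(
  translation=[
    [0.0005,-0.0001,-0.0009],
    [0.001,-0.0003,-0.0017],
    [0.001,-0.0003,-0.0017],
  ],
  yaw=[0,0,0],
)

```text
clock: 28.7
eef_pos: [505.7, -31.5, 94.7]
eef_rot: [3.141, 0.003, -0.283]
wrist_force: [-14.8, 5.1, 2.5]
finger_gap: 56.0
finger_force: 55.0
```

Request:
play_rows(
  translation=[
    [0.0005,-0.0001,-0.0009],
    [0.001,-0.0003,-0.0017],
    [0.001,-0.0003,-0.0017],
  ],
  yaw=[0,0,0],
)

```text
clock: 29.08
eef_pos: [506.9, -31.9, 93.1]
eef_rot: [3.141, 0.003, -0.283]
wrist_force: [-15.0, 4.8, 3.6]
finger_gap: 55.5
finger_force: 55.0
```

Request:
play_rows(
  translation=[
    [0.0005,-0.0001,-0.0009],
    [0.0007,-0.0002,-0.0013],
    [0.0007,-0.0002,-0.0013],
  ],
  yaw=[0,0,0],
)

```text
clock: 29.45
eef_pos: [507.7, -32.1, 91.9]
eef_rot: [3.141, 0.002, -0.283]
wrist_force: [-13.6, 3.8, 4.1]
finger_gap: 55.4
finger_force: 55.0
```

Request:
play_rows(
  translation=[
    [0.0005,-0.0001,-0.0009],
    [0.0007,-0.0002,-0.0013],
    [0.0007,-0.0002,-0.0013],
  ],
  yaw=[0,0,0],
)

```text
clock: 29.82
eef_pos: [508.5, -32.3, 90.7]
eef_rot: [3.141, 0.002, -0.283]
wrist_force: [-13.2, 4.2, 3.7]
finger_gap: 55.9
finger_force: 55.0
```

Request:
play_rows(
  translation=[
    [0.0005,-0.0001,-0.0009],
    [0.0007,-0.0002,-0.0013],
    [0.0007,-0.0002,-0.0013],
  ],
  yaw=[0,0,0],
)

```text
clock: 30.2
eef_pos: [509.1, -32.5, 89.9]
eef_rot: [3.141, 0.002, -0.283]
wrist_force: [-18.8, 4.0, 11.7]
finger_gap: 55.5
finger_force: 55.0
```

```bash
python3 - <<'E'
from lip import *
st=telemetry.read_state();np.save('pics/w5.png.st.npy',st,allow_pickle=True)
c=snap('wrist','w5.png');prof(c,T(c,st))
snap('side','side5.png');snap('scene','scene5.png')
f=lambda n,u,v,w=100,h=100,s=4:cv2.resize(cv2.imread('pics/'+n)[v:v+h,u:u+w],(w*s,h*s),interpolation=cv2.INTER_CUBIC)
a=f('side5.png',260,165,100,75); b=f('scene5.png',290,170,100,75)
w=f('w5.png',220,0,200,300,2)
cv2.imwrite('pics/c5.png',np.hstack([np.vstack([a,b]),w]))
E
```

```text
54 221 213 x@z0 70.4 x@z30 81.0
55 213 161 x@z0 70.0 x@z30 80.7
56 161 101 x@z0 69.6 x@z30 80.4
63 111 121 x@z0 66.9 x@z30 78.4
64 121 140 x@z0 66.6 x@z30 78.2
65 140 157 x@z0 66.2 x@z30 77.9
66 157 165 x@z0 65.8 x@z30 77.6
142 165 130 x@z0 29.2 x@z30 50.2
143 130 111 x@z0 28.7 x@z30 49.8
185 131 123 x@z0 0.4 x@z30 28.7
186 123 112 x@z0 -0.3 x@z30 28.1
187 112 105 x@z0 -1.1 x@z30 27.5
195 100 93 x@z0 -7.5 x@z30 22.8
196 93 60 x@z0 -8.3 x@z30 22.1
197 60 44 x@z0 -9.2 x@z30 21.5
215 45 65 x@z0 -25.1 x@z30 9.6
216 65 93 x@z0 -26.1 x@z30 8.9
221 89 105 x@z0 -30.9 x@z30 5.2
222 105 116 x@z0 -31.9 x@z30 4.5
```

View pics/c5.png

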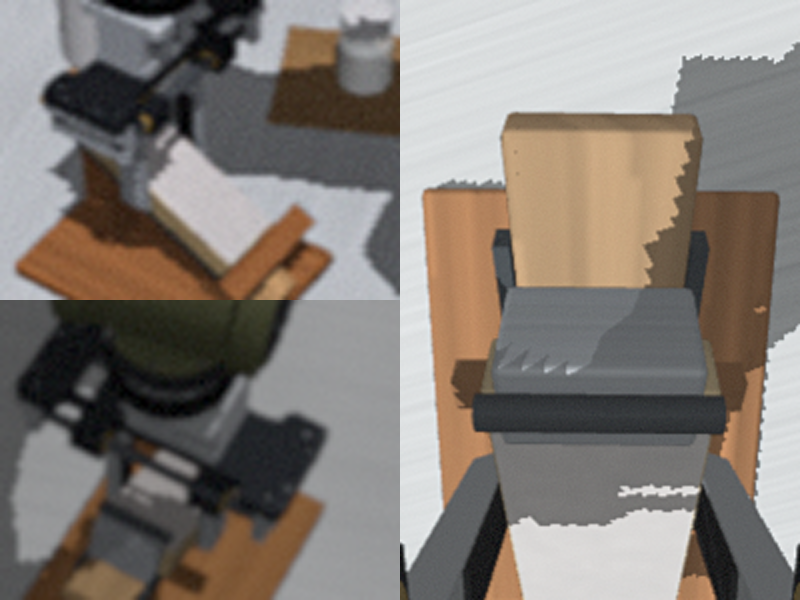

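The crops show the panel nearly flat, with its lower end at the ledge front at about (250,240) in the side view and the clip open about 24 mm. Now I'll let it slide down the slope under the ledge lip.

Request:
play_rows(
  translation=[
    [-0.0017,0.0005,-0.001],
    [-0.0033,0.001,-0.002],
    [-0.0033,0.001,-0.002],
  ],
  yaw=[0,0,0],
)

```text
clock: 30.72
eef_pos: [508.4, -32.2, 89.5]
eef_rot: [-3.141, -0.005, -0.283]
wrist_force: [-4.9, -0.3, 14.5]
finger_gap: 55.5
finger_force: 55.0
```

Request:
play_rows(
  translation=[
    [-0.0017,0.0005,-0.001],
    [-0.0033,0.001,-0.002],
    [-0.0033,0.001,-0.002],
  ],
  yaw=[0,0,0],
)

```text
clock: 31.1
eef_pos: [505.3, -31.2, 87.5]
eef_rot: [-3.141, -0.005, -0.283]
wrist_force: [-4.6, 0.4, 14.6]
finger_gap: 55.4
finger_force: 55.0
```

Request:
play_rows(
  translation=[
    [-0.0008,0.0002,-0.0005],
    [-0.0017,0.0005,-0.001],
    [-0.0017,0.0005,-0.001],
  ],
  yaw=[0,0,0],
)

```text
clock: 31.48
eef_pos: [503.7, -30.8, 86.6]
eef_rot: [-3.141, -0.006, -0.283]
wrist_force: [-3.4, -0.5, 16.5]
finger_gap: 55.7
finger_force: 55.0
```

Request:
play_rows(
  translation=[
    [-0.0008,0.0002,-0.0005],
    [-0.0017,0.0005,-0.001],
    [-0.0017,0.0005,-0.001],
  ],
  yaw=[0,0,0],
)

```text
clock: 31.85
eef_pos: [502.0, -30.3, 85.6]
eef_rot: [-3.141, -0.006, -0.283]
wrist_force: [-3.0, -0.6, 15.0]
finger_gap: 55.6
finger_force: 55.0
```

```bash
python3 lip.py | sed -n '/now/,$p' | awk 'NR==1|| ($1>50&&$1<240)'
```

```text
now 31.85
141 166 145 x@z0 20.9 x@z30 41.4
142 145 119 x@z0 20.3 x@z30 40.9
143 119 110 x@z0 19.7 x@z30 40.5
181 118 126 x@z0 -5.4 x@z30 21.6
182 126 133 x@z0 -6.2 x@z30 21.1
185 127 119 x@z0 -8.5 x@z30 19.4
194 101 79 x@z0 -15.5 x@z30 14.0
195 79 52 x@z0 -16.3 x@z30 13.4
214 46 83 x@z0 -32.9 x@z30 1.0
215 83 97 x@z0 -33.8 x@z30 0.3
220 91 105 x@z0 -38.6 x@z30 -3.3
221 105 117 x@z0 -39.6 x@z30 -4.0
```

Request:
play_rows(
  translation=[
    [-0.0008,0.0002,-0.0005],
    [-0.0013,0.0004,-0.0008],
    [-0.0013,0.0004,-0.0008],
  ],
  yaw=[0,0,0],
)

```text
clock: 32.28
eef_pos: [501.7, -30.2, 85.4]
eef_rot: [-3.141, -0.009, -0.283]
wrist_force: [1.6, -2.3, 17.0]
finger_gap: 55.6
finger_force: 55.0
```

Ledge stop reached. Release and retreat.

Request:
play_rows(
  translation=[
    [0.0005,0,0.0005],
    [0.0005,0,0.0005],
    [0.0005,0,0.0005],
    [0.0005,0,0.0005],
    [0.0005,0,0.0005],
    [0.0005,0,0.0005],
    [0.0005,0,0.0005],
    [0.0005,0,0.0005],
  ],
  yaw=[0,0,0,0,0,0,0,0],
  hand=1.0,
)

```text
clock: 33.28
eef_pos: [499.3, -29.4, 83.0]
eef_rot: [3.142, -0.0, -0.283]
wrist_force: [-0.2, 0.7, 0.2]
finger_gap: 93.9
finger_force: 0.0
```

Request:
play_rows(
  translation=[
    [0,0,0.01],
    [0,0,0.03],
    [0,0,0.06],
    [-0.01,0,0.1],
    [-0.03,0,0.14],
    [-0.05,0,0.18],
    [-0.07,0,0.215],
    [-0.08,0,0.22],
    [-0.08,0,0.22],
    [-0.08,0,0.22],
  ],
  yaw=[0,0,0,0,0,0,0,0,0,0],
)

```text
clock: 34.52
eef_pos: [419.3, -29.3, 301.9]
eef_rot: [3.141, 0.002, -0.283]
wrist_force: [-0.6, 0.6, 0.2]
finger_gap: 93.6
finger_force: 0.0
```

```bash
python3 w.py w6.png; python3 - <<'E'
from h import *
f=lambda n,u,v,w=100,h=100,s=4:cv2.resize(cv2.imread('pics/'+n)[v:v+h,u:u+w],(w*s,h*s),interpolation=cv2.INTER_CUBIC)
snap('side','side6.png')
cv2.imwrite('pics/c6.png',np.hstack([f('side6.png',260,165,100,150),f('w6.png',225,5,133,200,3)]))
E
```

```text
34.525 [419.2949911  -29.33667206 301.93786267] [ 3.14137430e+00  1.79998849e-03 -2.83207519e-01] [-0.59898601  0.57818153  0.2057883 ] 93.64759747778665
```

View pics/c6.png

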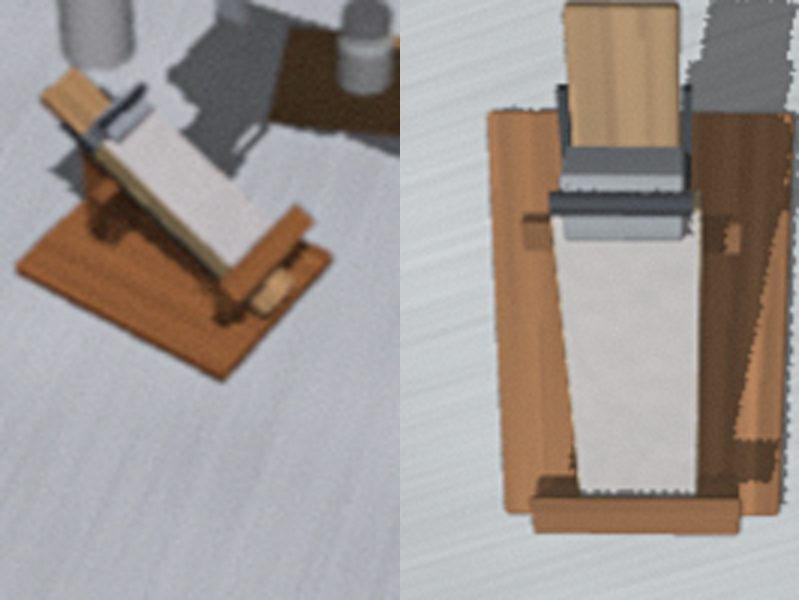

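The crops show the panel flat and straight on the bed. Its upper end is under the clip (625,220) and its lower end is behind the ledge lip (637,500). It's centred, with the jar standing on the cardboard. Handing in.

```bash
python3 -c "
from cell import manip
print(manip.sign_off())"
```

```text
the job is handed in; nothing more can be done
None
```

I handed the job in at about 34.5 s of the 67 s allowed: the jar stands upright on the cardboard, and the panel lies flat and centred on the easel, held under both lips. I judged that from the last pictures and the wrist forces; the hand-in returned no verdict.

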